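Dial the combination of the bench lockbox and raise its lid

TASK

Unlock the grey lockbox with its dial: turn the pointer clockwise, past twelve o'clock, to two o'clock; then anticlockwise, back past twelve, to ten o'clock; then clockwise to twelve. Then raise the lid by its handle to 70 degrees or a little more, so that it stands open by itself, let go, and leave the glassware and other things around the box where they are.

Things in the scene. Friction and masses are not known exactly. Their poses are not given: they have to be found in the camera images.
- lockbox: Grey steel lockbox bolted down, 233 mm deep (x), 170 wide (y), 110 high plus lid; its front panel slopes 25 degrees down toward the robot. Origin on the table; own x away from the robot, y left, z up. In this frame the dial axis leaves the panel at (-0.0766, 0, 0.0836) m along (-0.423, 0, 0.906); up the slope, twelve o'clock, is (0.906, 0, 0.423).
- panel_centre (a point): Fixed point where the dial's axis meets the panel. Twelve black marks stand round it at 55 mm like a clock face, the longest at twelve. Inside are wheels driven with play, so the lid is truly locked: stop within 7 degrees of each number, reached in the direction told. If one is overshot, turn fully anticlockwise to the stop and start again.
- dial (a joint): Dial angle in rad, growing clockwise as seen facing the panel: 0 = pointer at twelve o'clock, 1.047 = two, -1.047 = ten. Stops at -1.9 and 1.5; starts between -0.45 and 0, ready for the first turn. Takes about 0.1 N m and stays where left. Dark plate of 38 mm radius, its top 9 mm out from the panel, with a black grip bar across it.
- dial_grip (a point): Point on the dial's axis 26 mm out from the panel, in the grip bar: grip here, approaching along the axis. Its x is the pointer direction, its z points out of the panel. The bar is 58 mm long along the pointer direction, 15 mm wide, its top 37 mm out from the panel; a white line on one half of it marks the pointer end.
- lid (a joint): Opening angle of the lid in rad: 0 shut, 1.57 upright, stop at 1.75. The hinge line lies along the lockbox's y through (0.100, 0, 0.110) of its frame. It is stiff: about 6 N at the handle, and the lid stays at any angle. While locked it lifts only about 0.03 rad. Lid: x from -0.022 to 0.100, upper face at z = 0.117.
- lid_handle (a point): Middle of the lid's handle bar, a U-shaped round steel handle near the lid's front edge. The bar is 12 mm thick, 88 mm clear between its posts, runs along the lockbox's y, its centre 40 mm above the lid. Shut, it lies 0.108 m in front of the hinge line and 0.047 m above it; it swings up and back about that line.
- erlenmeyer: Conical glass flask, 64 mm wide, 102 mm high, origin at its foot; to be left alone.
- beaker_100: Glass beaker, 54 mm wide, 68 mm high, origin at its foot; to be left alone.
- bottle_100_a: Small bottle with a blue cap, 56 mm wide, 91 mm high, origin at its foot; to be left alone.
- column_a: White cartridge column lying on the table, 112 mm long, 30 mm thick, origin at the middle of its underside; to be left alone.
- tape_roll: Roll of tape lying flat, 100 mm wide, 25 mm high, origin at the middle of its underside; to be left alone.
- marker_black: Marker pen lying near the table's front edge, 137 mm long, 15 mm thick, origin at the middle of its underside; to be left alone.
- parts_box: Flat box of small parts with a clear lid, 88x124x40 mm, origin at the middle of its underside; to be left alone.

How it is judged:
By the outcome, as a careful person would: the job done as asked, in the order asked, and still so for the second after the job is handed in, with the robot touching nothing.
It also fails if it takes over 51 s, if anything falls off the work surface, if the arm or the gripper's body presses on something with over 40 N, if the wrist force passes 120 N, or if a joint passes its speed limit or range.

ROBOT

A 7-joint arm with a two-finger parallel gripper is mounted at the origin on a cart in front of the work surface, level with it; the furniture and walls round the work are solid. World frame = base frame: x ahead of the robot, y to its left, z up, the work surface at z = 0. Lengths are in m, angles in degrees, forces in N, time in s.
With the tool pointing down it reaches from about 0.425 to 0.875 m from the base axis. Payload 4.7 kg.
Tool frame: the origin (TCP) lies on the centre line of the jaws, within the pads' length; the fingertips stand 8 mm ahead of it and the grasp point (between the pads) lies 11 mm behind it; z points along the fingers, y is the direction in which the jaws open and shut (so a half turn about z gives the same grasp; the last joint's range is limited). The gripper opens to 87 mm and grips with 3 to 60 N. Pads are 19 mm wide; open, the fingers measure 117 mm over their backs; the gripper's body (75 mm by 190 mm) begins 51 mm behind the grasp point.
Start: joints at [-70.583, 18.392, -4.016, 83.108, 1.295, 78.541, -3.26], TCP at [0.207, 0.616, 0.231] pointing down, gripper open.
Joint ranges: [-163.93, 163.93], [-17.29, 119.83], [-79.2, 71.16], [3.27, 140.29], [-89.18, 269.18], [5.43, 117.66], [-154.24, 154.24]. Speed limits (degrees/s): [147.25, 147.25, 180, 180, 180, 180, 180].

INTERFACE

Orientations are given as [roll, pitch, yaw] about the fixed x, y, z axes, in that order (R = Rz(yaw) Ry(pitch) Rx(roll)).
In Python, from cell import env gives the robot as it stands. The module is installed in compiled form; this text tells all that it offers.
- The arm moves only by the tool move_arm, never from a script. Its argument "steps" is a list of rows, each a list of 2 entries, a list of its own where there are three numbers: the shift along the tool's x, y, z in m, then the turn about the tool's z in rad. A call has 1 to 20 rows; each row is the pose to reach, as a shift and turn from the pose commanded when the call began, along the tool's axes at that moment; what a row does not reach only later rows make up. A row lasts 1/8 s, in which the tool goes at most 62.5 mm and 10.7 degrees, less where a joint would pass 70% of its speed; a pose out of reach is approached as far as the arm can. A call with a gripper value outside its range is refused whole. "hand" is the closure, from -1 (fully open) to 1 (shut), set as the call begins (left out, the last holds). The fingers move at their own pace and stop on an object; "squeeze" is the grip in N (left out, the last holds). Time passes only in rows, so rows that repeat a pose let the fingers close. It gives the time, the measured TCP pose, the force and the opening at its end, in the units of the state.
- env.get_obs(): the state, without advancing time (a new reading comes with each control period).
- env.read_camera(name): name is "side" or "top"; returns (picture, depth): 420x560x3 uint8, red, green, blue; 420x560 float32, m along the optical axis (not along the pixel's ray), 0 where there is no reading.
- env.calibration(name): a dict with "intrinsics" (3x3 intrinsics, pixels), "position" and "orientation" of the camera in the world. Camera axes: x right, y up, looking along -z (the intrinsics and any distortion apply to the point x, -y, -z); pixel columns grow to the right and rows downward; lengths in m; the calibration is good to about 2 mm. A picture is of the moment at which its call begins. calibration takes no time and is no camera call.
- env.sign_off(): hands the job in, once; it reports no verdict.
Trained networks look in the newest picture that a camera, given by its name, has taken for a name from the list of things; names that differ only in an ending like _2 or _b are one class to them, and where a whole thing is asked for, a point or a joint stands for the part that bears it (a point fixed in the world has none). Each returns a list of dicts, best first, with "conf" (0 to 1); they miss things now and then, are a little off and sometimes report something else, mostly with a low value. They report only what shows in the picture. A call takes as long as a camera call.
- env.cut_out(camera, query): "region" (420x560 bool, what is visible of it) and "uv" ([column, row] in pixels, amid what is visible of it).
The state is a dict: "time_s": time; "qpos": joint angles; "joint_velocities": joint speeds; "effort": joint torques, N m; "tool_pos": TCP position; "tool_rot": TCP orientation; "force": force on the tool from outside, world axes, zero at the start; "wrist_torque": the same for the moment, N m; "grip_width": finger opening in m.
Only numpy, scipy, OpenCV 4.12 (cv2) and the standard library are available. Lean on these libraries where they do the work, as an engineer would, in place of code of your own. Each camera call takes 0.05 s, during which the arm holds its last target. There are 200 camera calls.

## Working session

There is one attempt and no reset: what is moved stays moved. The work goes in short steps, Python scripts to look and compute and a tool call to move; the robot and the scene stay as the last step left them, time stands still between calls to the robot, and variables do not carry over. Pictures are saved under pics/ and viewed, about 8 in all and at most 12, crops included, and the job is handed in when it is done.

Besides the shell and the picture viewer there is one more tool, called after "Request:" as name([rows], argument=value, ...), one row to a line, values as JSON. move_arm: Moves the arm, as the interface text tells. Its arguments: {"type":"object","properties":{"steps":{"type":"array"},"hand":{"type":"number"},"squeeze":{"type":"number"}},"required":["steps"]}

```bash
mkdir -p pics; cat > h.py <<'E'
import numpy as np, cv2
from cell import env
from scipy.spatial.transform import Rotation as R
def cal(n):
    c=env.calibration(n); K=np.array(c["intrinsics"]); p=np.array(c["position"]); o=np.array(c["orientation"],float)
    if o.shape==(3,3): M=o
    elif o.size==4: M=R.from_quat(o).as_matrix()
    else: M=R.from_euler("xyz",o,degrees=True).as_matrix()
    return K,p,M
def cloud(n,D):
    K,p,M=cal(n); v,u=np.mgrid[:D.shape[0],:D.shape[1]]
    x=(u-K[0,2])/K[0,0]*D; y=(v-K[1,2])/K[1,1]*D
    return np.stack([x,-y,-D],-1)@M.T+p
def proj(n,P):
    K,p,M=cal(n); c=(np.atleast_2d(P)-p)@M; q=np.stack([c[:,0],-c[:,1],-c[:,2]],-1)@K.T
    return q[:,:2]/q[:,2:]
E
python3 - <<'E'
from h import *
print(env.get_obs())
for n in("side","top"):
    print(env.calibration(n))
    I,D=env.read_camera(n); cv2.imwrite(f"pics/{n}0.png",I[...,::-1]); np.save(f"{n}0.npy",D); 
    C=cloud(n,D)
    for q in("lockbox","dial","lid_handle","erlenmeyer","beaker_100","bottle_100_a","column_a","tape_roll","parts_box","marker_black"):
        for r in env.cut_out(n,q)[:1]:
            m=r["region"]&(D>0); P=C[m]
            print(n,q,round(r["conf"],2),np.round(r["uv"]),m.sum(),np.round(np.median(P,0),3) if m.any() else "",np.round(np.percentile(P,[2,98],0),3).tolist() if m.any() else "")
E
```

```text
{'time_s': 0.0, 'qpos': array([-70.58290048,  18.4399348 ,  -4.01473366,  83.17424228,
         1.29561526,  78.54141259,  -3.25867894]), 'joint_velocities': array([ 0.04524581,  0.0004012 , -0.01807672,  0.00631998,  0.00588098,
        0.0193658 , -0.04738954]), 'effort': array([ 7.02802868e-05, -4.91281700e+01, -4.03968561e-01, -3.12538290e+01,
       -6.39379187e-02,  4.36984515e-02,  1.68602569e-04]), 'tool_pos': array([0.20731076, 0.61548632, 0.22945726]), 'tool_rot': array([-1.79889684e+02,  6.60354308e-03,  1.61393329e+02]), 'force': array([ 0.13362727, -0.07944746,  0.45590662]), 'wrist_torque': array([-0.03958293,  0.04592976, -0.01189507]), 'grip_width': 0.08688666435617876}
{'intrinsics': array([[533.97899973,   0.        , 285.49584624],
       [  0.        , 533.97899973, 204.07933309],
       [  0.        ,   0.        ,   1.        ]]), 'position': array([-0.06005808, -0.35616462,  1.29367367]), 'orientation': array([ 29.4169178 ,  -0.39997841, -58.50234542])}
side lockbox 0.83 [255. 197.] 7380 [0.498 0.062 0.095] [[0.392, -0.015, -0.001], [0.625, 0.168, 0.157]]
side 
[... 1595 characters left out ...]
4 -0.117  0.031] [[0.388, -0.148, 0.004], [0.445, -0.091, 0.103]]
top beaker_100 0.61 [231. 202.] 6006 [0.51  0.078 0.108] [[0.4, -0.013, 0.002], [0.628, 0.171, 0.161]]
top bottle_100_a 0.89 [360. 191.] 376 [ 0.547 -0.27   0.066] [[0.527, -0.301, 0.008], [0.577, -0.251, 0.094]]
top column_a 0.6 [152. 244.] 313 [0.403 0.313 0.025] [[0.381, 0.271, 0.001], [0.425, 0.36, 0.031]]
top tape_roll 0.77 [386. 215.] 530 [ 0.462 -0.337  0.023] [[0.415, -0.38, -0.003], [0.507, -0.283, 0.029]]
top parts_box 0.69 [394. 190.] 1362 [ 0.562 -0.382  0.04 ] [[0.525, -0.446, -0.0], [0.609, -0.324, 0.045]]
top marker_black 0.56 [341. 256.] 242 [ 0.362 -0.227  0.014] [[0.353, -0.29, 0.006], [0.371, -0.163, 0.019]]
```

```bash
python3 - <<'E'
from h import *
ims=[]
for n in("side","top"):
    I=cv2.imread(f"pics/{n}0.png"); D=np.load(f"{n}0.npy"); C=cloud(n,D)
    near=(abs(C[...,0]-.5)<.2)&(abs(C[...,1]-.08)<.15)
    L=C[near&(abs(C[...,2]-.117)<.006)&(C[...,0]>.505)]
    r=cv2.minAreaRect(L[:,:2].astype(np.float32)*1000); print(n,"lid",r,np.median(L[:,2]))
    H=C[near&(C[...,2]>.150)]
    m=H.mean(0); w,v=np.linalg.eigh(np.cov(H[:,:2].T)); print("handle",m,len(H),np.round(np.sqrt(w),4),"dir",np.degrees(np.arctan2(v[1,1],v[0,1])), np.percentile(H,[1,99],0).round(3).tolist())
    T=C[near&(C[...,0]<.5)&(C[...,2]>.08)]
    u,v0=map(int,proj(n,[[.45,.085,.1]])[0]); c=I[v0-75:v0+45,u-75:u+75]; ims.append(cv2.resize(c,None,fx=4,fy=4,interpolation=cv2.INTER_CUBIC)); print(n,"crop",u-75,v0-75)
cv2.imwrite("pics/crop.png",cv2.resize(np.hstack(ims),(800,320))) 
E
```

```text
side lid ((595.370849609375, 49.22184753417969), (222.28622436523438, 194.5841827392578), 84.60357666015625) 0.11509502461034704
handle [0.65162355 0.00073946 0.19965688] 1233 [0.0441 0.0817] dir 125.10948671572766 [[0.512, -0.069, 0.151], [0.699, 0.229, 0.313]]
side crop 164 131
top lid ((598.4039916992188, 53.854736328125), (216.93959045410156, 202.53585815429688), 79.8158950805664) 0.1169772403109618
handle [ 0.48785076 -0.01048881  0.67228956] 1974 [0.0482 0.1786] dir -178.069039256861 [[0.305, -0.067, 0.154], [0.699, 0.225, 1.205]]
top crop 155 147
```

View pics/side0.png

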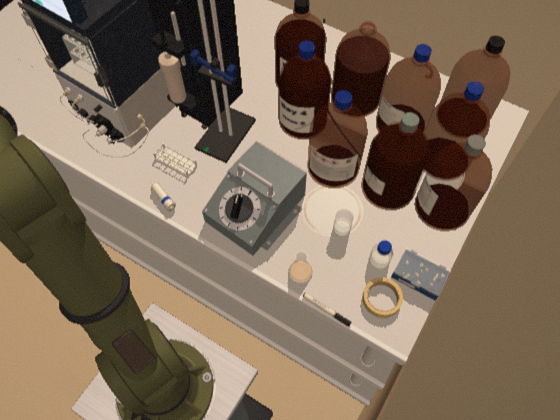

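View pics/crop.png

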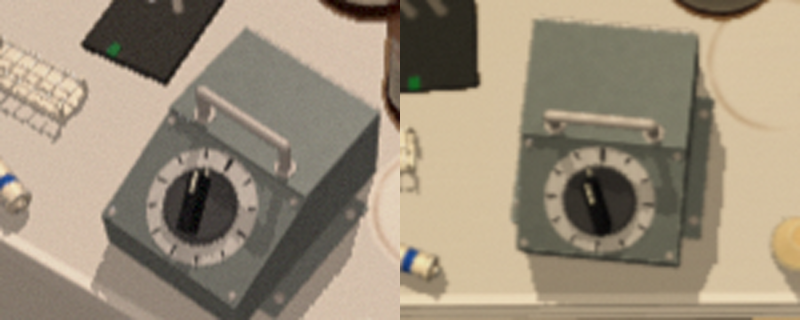

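```bash
cat > fit.py <<'E'
from h import *
from scipy.optimize import least_squares
res={}
for n in("side","top"):
    I,D=env.read_camera(n); C=cloud(n,D)
    hb=env.cut_out(n,"lid_handle")[0]["region"]&(D>0)
    P=C[hb]
    L=P[abs(P[:,2]-np.median(P[:,2]))<.008]
    r=cv2.minAreaRect(L[:,:2].astype(np.float32)*1000); print(n,"lid",r,np.median(L[:,2]))
    H=P[(P[:,2]>.148)&(P[:,2]<.175)]; m=H.mean(0); w,v=np.linalg.eigh(np.cov(H[:,:2].T)); a=np.degrees(np.arctan2(v[1,1],v[0,1]))%180-90
    print("handle mean",m.round(4),"yaw",a,np.ptp((H[:,:2]-m[:2])@v[:,1]),len(H))
    # panel plane ICP: points near, normal
    q=(abs(C[...,0]-.45)<.06)&(abs(C[...,1]-.085)<.09)&(C[...,2]>.04)&(C[...,2]<.11)
    Q=C[q]
    for _ in range(8):
        c=Q.mean(0); nv=np.linalg.svd(Q-c,full_matrices=False)[2][2]; nv*=np.sign(nv[2]); d=(Q-c)@nv
        Q=Q[abs(d)<max(.004,1.5*d.std())]
    print("panel n",nv.round(3),"slope",np.degrees(np.arccos(nv[2])),"yaw",np.degrees(np.arctan2(-nv[1],-nv[0])),len(Q))
    dm=env.cut_out(n,"dial")[0]["region"]&(D>0); B=C[dm]; h=(B-c)@nv
    T=B[h>.028]; 
    w,v=np.linalg.eigh(np.cov(T.T)); print("bar",T.mean(0).round(4),len(T),v[:,2].round(3),"h",np.percentile(h,[5,50,98]).round(4))
    up=np.array([0,0,1])-nv[2]*nv; up/=np.linalg.norm(up); right=np.cross(up,nv)
    dd=v[:,2]; dd=dd*np.sign(dd@up); print("dial ang",np.degrees(np.arctan2(dd@right,dd@up)))
    # dial plate circle
    U=np.stack([(B-c)@right,(B-c)@up],-1)[(h<.013)&(h>.003)]
    f=cv2.minEnclosingCircle((U*1000).astype(np.float32)); print("plate",f, (c+right*f[0][0]/1000+up*f[0][1]/1000).round(4))
E
python3 fit.py
```

```text
side lid ((568.1574096679688, 77.25706481933594), (172.82237243652344, 126.68518829345703), 84.10256958007812) 0.11518400028167552
handle mean [0.5185 0.0791 0.159 ] yaw -5.319887714128299 0.11249411948001257 201
panel n [-0.422  0.04   0.906] slope 25.08403098432935 yaw -5.386634243582043 1995
bar [0.4379 0.0882 0.1145] 142 [-0.88  -0.256 -0.399] h [0.0037 0.0096 0.0389]
dial ang -19.755848533512452
plate ((-5.398801803588867, 0.7326769828796387), 38.200828552246094) [0.4515 0.0888 0.0818]
top lid ((569.4852294921875, 79.1156997680664), (169.9141845703125, 123.79676055908203), 84.4383316040039) 0.11697657716836107
handle mean [0.5223 0.0836 0.1613] yaw -5.640482453687255 0.10951876845764091 197
panel n [-0.422  0.041  0.906] slope 25.083939559907762 yaw -5.510789983145248 1862
bar [0.4418 0.091  0.1167] 126 [-0.894 -0.252 -0.371] h [0.0035 0.0092 0.0384]
dial ang -19.68474019217175
plate ((-3.075071096420288, 0.5216130018234253), 38.83161926269531) [0.4545 0.0908 0.0838]
```

```bash
cat >> h.py <<'E'
def go(pos,yaw):
    o=env.get_obs(); M=R.from_euler("xyz",o["tool_rot"],degrees=True).as_matrix()
    t=(o["tool_rot"][2]-yaw+180)%360-180
    print("t",round(o["time_s"],2),"pose",o["tool_pos"].round(4),o["tool_rot"].round(1),"w",round(o["grip_width"],4),"F",o["force"].round(1))
    print("shift",((np.array(pos)-o["tool_pos"])@M).round(4),"turn",round(np.radians(t),3))
E
python3 - <<'E'
from h import *
C=np.concatenate([cloud(n,np.load(n+"0.npy")).reshape(-1,3) for n in("side","top")])
C=C[(C[:,2]>.15)&(C[:,2]<.6)&(C[:,0]>.3)&(C[:,0]<.9)&(abs(C[:,1]-.1)<.5)]
g={}
for p in C:
    k=(int(p[0]//.05)*5,int(p[1]//.05)*5); g.setdefault(k,[]).append(p[2])
for k in sorted(g):
    if len(g[k])>5: print(k,round(np.percentile(g[k],98),2),end="; ")
print()
go([.4408,.0902,.22],196.1)
E
```

```text
(45, 45) 0.54; (45, 50) 0.53; (45, 55) 0.51; (50, 0) 0.16; (50, 5) 0.16; (50, 10) 0.17; (50, 45) 0.45; (50, 50) 0.46; (50, 55) 0.29; (55, 45) 0.45; (55, 50) 0.46; (55, 55) 0.46; (60, 20) 0.31; (60, 25) 0.32; (60, 30) 0.33; (60, 35) 0.42; (60, 40) 0.47; (60, 45) 0.45; (65, -25) 0.23; (65, -20) 0.23; (65, -15) 0.18; (65, -10) 0.23; (65, -5) 0.24; (65, 0) 0.23; (65, 20) 0.59; (65, 25) 0.59; (65, 30) 0.59; (65, 35) 0.52; (65, 40) 0.52; (65, 45) 0.52; (65, 50) 0.46; (70, -40) 0.25; (70, -35) 0.25; (70, -30) 0.23; (70, -25) 0.31; (70, -20) 0.31; (70, -15) 0.23; (70, -10) 0.31; (70, -5) 0.31; (70, 0) 0.24; (70, 30) 0.51; (70, 35) 0.52; (70, 40) 0.52; (70, 45) 0.52; (75, -40) 0.32; (75, -35) 0.32; (75, -30) 0.23; (75, -25) 0.32; (75, -20) 0.32; (75, -15) 0.24; (75, -10) 0.25; (75, -5) 0.31; (75, 0) 0.24; (75, 5) 0.23; (75, 10) 0.24; (75, 15) 0.23; (75, 30) 0.52; (75, 35) 0.52; (75, 40) 0.52; (75, 45) 0.52; (80, -40) 0.31; (80, -35) 0.25; (80, -30) 0.23; (80, -25) 0.24; (80, -20) 0.24; (80, -15) 0.22; (80, 0) 0.18; (80, 5) 0.27; (80, 10) 0.31; (80, 15) 0.25; (80, 30) 0.51; (80, 35) 0.52; (80, 45) 0.52; (85, -40) 0.22; (85, -35) 0.25; (85, -30) 0.25; (85, -25) 0.23; (85, -15) 0.19; (85, 5) 0.27; (85, 10) 0.31; (85, 15) 0.24; (85, 20) 0.21; 
t 1.4 pose [0.2075 0.616  0.2305] [-180.     0.   161.4] w 0.0868 F [-0.  -0.3  0. ]
shift [-0.3889 -0.4239  0.0106] turn -0.606
```

Request:
move_arm([
  [[-0.02,-0.022,0.0],-0.03],
  [[-0.055,-0.06,0.0],-0.08],
  [[-0.095,-0.103,0.0],-0.14],
  [[-0.135,-0.147,0.0],-0.2],
  [[-0.175,-0.19,0.0],-0.27],
  [[-0.215,-0.234,0.0],-0.33],
  [[-0.255,-0.278,0.0],-0.4],
  [[-0.295,-0.321,0.0],-0.46],
  [[-0.335,-0.365,0.0],-0.52],
  [[-0.365,-0.397,0.0],-0.57],
  [[-0.383,-0.417,0.005],-0.6],
  [[-0.389,-0.424,0.01],-0.606],
  [[-0.389,-0.424,0.01],-0.606],
], hand=-1)

```text
time_s: 3.02
tool_pos: [0.4404, 0.0904, 0.2202]
tool_rot: [180.0, -0.0, -163.9]
force: [-0.1, 1.0, 0.3]
grip_width: 0.0866
```

```bash
python3 - <<'E'
from h import *
go([.4408,.0902,.111],196.1); print(env.get_obs()["qpos"].round(1))
I,D=env.read_camera("top"); J,D=env.read_camera("side")
cv2.imwrite("pics/a.png",np.hstack([I[100:320,80:460],J[100:320,100:480]])[...,::-1])
E
```

```text
t 3.02 pose [0.4404 0.0904 0.2202] [ 180.    -0.  -163.9] w 0.0866 F [-0.1  1.   0.3]
shift [-0.0004 -0.0003  0.1092] turn -0.0
[-40.6  -7.3  23.8 111.6   3.   75.1  88.3]
```

View pics/a.png

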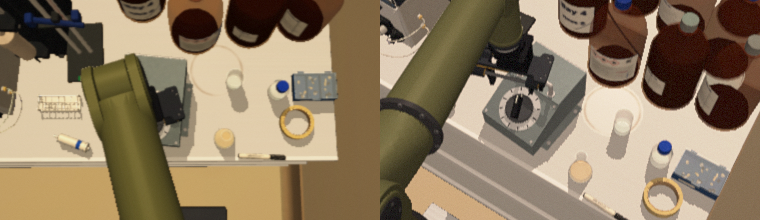

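Request:
move_arm([
  [[0,0,0.02],0],
  [[0,0,0.05],0],
  [[0,0,0.08],0],
  [[0,0,0.1],0],
  [[0,0,0.107],0],
  [[0,0,0.109],0],
  [[0,0,0.109],0],
], hand=-0.15)

```text
time_s: 4.0
tool_pos: [0.4413, 0.0906, 0.1123]
tool_rot: [180.0, 0.1, -163.9]
force: [0.0, -0.6, 1.0]
grip_width: 0.0503
```

Request:
move_arm([
  [[0,0,0],0],
  [[0,0,0],0],
  [[0,0,0],0],
  [[0,0,0],0],
  [[0,0,0],0],
  [[0,0,0],0],
], hand=1, squeeze=15)

```text
time_s: 4.75
tool_pos: [0.4406, 0.0912, 0.1116]
tool_rot: [179.9, 0.0, -163.8]
force: [-1.5, 6.0, 0.1]
grip_width: 0.0165
```

Request:
move_arm([
  [[0,0,0],0.04],
  [[0,0,0],0.1],
  [[0,0,0],0.18],
  [[0,0,0],0.26],
  [[0,0,0],0.34],
  [[0,0,0],0.42],
  [[0,0,0],0.5],
  [[0,0,0],0.58],
  [[0,0,0],0.66],
  [[0,0,0],0.74],
  [[0,0,0],0.82],
  [[0,0,0],0.9],
  [[0,0,0],0.98],
  [[0,0,0],1.06],
  [[0,0,0],1.14],
  [[0,0,0],1.2],
  [[0,0,0],1.25],
  [[0,0,0],1.25],
])

```text
time_s: 7.0
tool_pos: [0.4409, 0.0921, 0.1125]
tool_rot: [179.9, -0.1, 124.6]
force: [-3.6, 6.1, 4.7]
grip_width: 0.0184
```

```bash
cat > look.py <<'E'
import sys
from h import *
O=np.array([.5295,.082,0]); B=R.from_euler("z",-5.5,degrees=True).as_matrix()
n=np.array([-.423,0,.906]); u=np.array([.906,0,.423]); r=np.cross(u,n)
J,D=env.read_camera("side"); W=lambda b:O+b@B.T-np.array([.001,.001,.0015])
# rectified view of the plane 37 mm out of the panel (bar top)
s=300; k=55/150e3
pc=np.array([-.0766,0,.0836])+.037*n
src=proj("side",W(np.array([pc+k*150*(a*r+b*u) for a,b in((-1,1),(1,1),(1,-1),(-1,-1))]))).astype(np.float32)
H=cv2.getPerspectiveTransform(src,np.array([[0,0],[s,0],[s,s],[0,s]],np.float32))
X=cv2.warpPerspective(J,H,(s,s),flags=cv2.INTER_CUBIC)
for a in range(0,360,30):
    t=np.radians(a); cv2.line(X,*[tuple(int(v) for v in (150+q*np.sin(t),150-q*np.cos(t))) for q in(135,148)],(255,0,0) if a!=60 and a!=300 else (0,255,0),2)
c=proj("side",W(pc))[0].astype(int); Y=cv2.resize(J[c[1]-50:c[1]+50,c[0]-50:c[0]+50],(s,s))
cv2.imwrite(sys.argv[1],np.hstack([X,Y])[...,::-1])
# measured bar from depth
C=cloud("side",D); P=(C-W(np.array([-.0766,0,.0836])))@B
h,a,b=P@n,P@r,P@u
m=(D>0)&(h>.031)&(h<.041)&(np.hypot(a,b)<.034)&(J.max(-1)<256)
ab=np.stack([a[m],b[m]],-1); w,v=np.linalg.eigh(np.cov(ab.T)); d=v[:,1]; print("n",m.sum(),"centre",ab.mean(0).round(4),"sd",np.sqrt(w).round(4),"bar angle",round((np.degrees(np.arctan2(d[0],d[1]))+90)%180-90,1))
go([.4408,.0902,.111],196.1)
E
python3 look.py pics/b.png
```

```text
n 0 centre [nan nan] sd [nan nan] bar angle nan
t 7.05 pose [0.4409 0.0921 0.1125] [ 1.799e+02 -1.000e-01  1.246e+02] w 0.0181 F [-5.   6.2  6. ]
shift [-0.0015 -0.0012  0.0014] turn -1.248
  avg = a.mean(axis, **keepdims_kw)
  ret = um.true_divide(
look.py:20: RuntimeWarning: Degrees of freedom <= 0 for slice
  ab=np.stack([a[m],b[m]],-1); w,v=np.linalg.eigh(np.cov(ab.T)); d=v[:,1]; print("n",m.sum(),"centre",ab.mean(0).round(4),"sd",np.sqrt(w).round(4),"bar angle",round((np.degrees(np.arctan2(d[0],d[1]))+90)%180-90,1))
  c *= np.true_divide(1, fact)
  c *= np.true_divide(1, fact)
look.py:20: RuntimeWarning: Mean of empty slice.
  ab=np.stack([a[m],b[m]],-1); w,v=np.linalg.eigh(np.cov(ab.T)); d=v[:,1]; print("n",m.sum(),"centre",ab.mean(0).round(4),"sd",np.sqrt(w).round(4),"bar angle",round((np.degrees(np.arctan2(d[0],d[1]))+90)%180-90,1))
```

View pics/b.png

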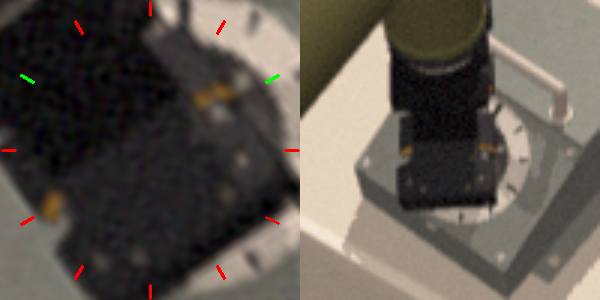

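Request:
move_arm([
  [[0,0,0],0.05],
  [[0,0,0],0.1],
  [[0,0,0],0.14],
  [[0,0,0],0.14],
  [[0,0,0],0.14],
])

```text
time_s: 7.68
tool_pos: [0.4411, 0.0921, 0.1125]
tool_rot: [179.9, -0.1, 116.6]
force: [-3.6, 6.1, 4.7]
grip_width: 0.0183
```

Request:
move_arm([
  [[0,0,0],0],
  [[0,0,0],0],
  [[0,0,0],0],
  [[0,0,-0.02],0],
  [[0,0,-0.05],0],
  [[0,0,-0.08],0],
  [[0,0,-0.11],0],
  [[0,0,-0.11],0],
], hand=0)

```text
time_s: 8.68
tool_pos: [0.4423, 0.09, 0.2236]
tool_rot: [179.8, 0.0, 116.4]
force: [-0.1, 0.3, -0.5]
grip_width: 0.0435
```

```bash
python3 look.py pics/c.png 2>&1 | tail -5
```

```text
n 115 centre [0.0017 0.0008] sd [0.0044 0.0163] bar angle 55.3
t 8.72 pose [0.4413 0.0897 0.222 ] [179.9   0.  116.4] w 0.0435 F [-0.4 -0.7 -1.4]
shift [ 0.0007 -0.0004  0.111 ] turn -1.39
```

View pics/c.png

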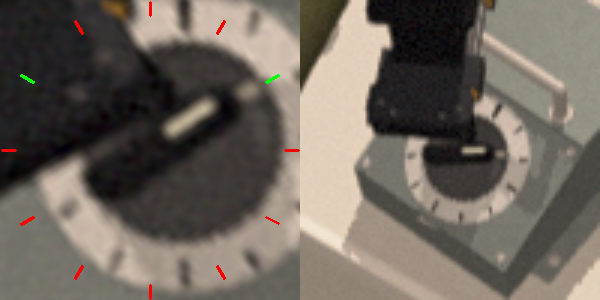

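```bash
cat > wl.py <<'E'
import sys
from h import *
X=cv2.imread(sys.argv[1])[:,:300].astype(int); g=X.min(-1)
v,u=np.mgrid[:300,:300]; m=((g>float(sys.argv[2]))&(np.hypot(u-150,v-150)<95)).astype(np.uint8)
k,l,s,c=cv2.connectedComponentsWithStats(m)
for i in range(1,k):
    if s[i,4]>150:
        p=np.argwhere(l==i)[:,::-1].astype(np.float32); r=cv2.minAreaRect(p); w,V=np.linalg.eigh(np.cov(p.T)); d=V[:,1]; d=d*np.sign(d@(c[i]-150)); print(s[i,4],c[i].round(),np.sqrt(w).round(1),"ang",np.degrees(np.arctan2(d[0],-d[1])).round(1),"from centre",np.degrees(np.arctan2(c[i][0]-150,150-c[i][1])).round(1))
E
python3 wl.py pics/c.png 110
python3 - <<'E'
from h import *
# rectify initial side pic the same way, for comparison
src=open("look.py").read().split("# measured")[0].replace('J,D=env.read_camera("side")','J=cv2.imread("pics/side0.png")[...,::-1]; D=np.load("side0.npy")').replace("sys.argv[1]",'"pics/r0.png"')
exec(src)
C=cloud("side",D); P=(C-W(np.array([-.0766,0,.0836])))@B
h,a,b=P@n,P@r,P@u; m=(D>0)&(h>.031)&(h<.041)&(np.hypot(a,b)<.034)
ab=np.stack([a[m],b[m]],-1); w,v=np.linalg.eigh(np.cov(ab.T)); d=v[:,1]; print(ab.mean(0),np.degrees(np.arctan2(d[0],d[1])))
E
python3 wl.py pics/r0.png 110
```

```text
522 [189. 118.] [ 3.1 13.9] ang 56.6 from centre 50.4
2068 [ 93. 206.] [ 7.8 31.9] ang 136.3 from centre -134.3
[0.00066098 0.00158669] -19.329346985211213
3738 [ 83. 166.] [15.3 48.3] ang -13.5 from centre -103.3
326 [128.  94.] [ 2.4 11.7] ang -20.1 from centre -21.7
```

Request:
move_arm([
  [[0,0,0.03],0],
  [[0,0,0.07],0],
  [[0,0,0.1],0],
  [[0,0,0.11],0],
  [[0,0,0.11],0],
])

```text
time_s: 9.35
tool_pos: [0.4402, 0.0897, 0.1109]
tool_rot: [-179.9, 0.0, 116.5]
force: [-0.2, 0.9, 0.0]
grip_width: 0.0437
```

Request:
move_arm([
  [[0,0,0],0],
  [[0,0,0],0],
  [[0,0,0],0],
  [[0,0,0],0],
  [[0,0,0],0.03],
  [[0,0,0],0.06],
  [[0,0,0],0.068],
  [[0,0,0],0.068],
  [[0,0,0],0.068],
], hand=1, squeeze=15)

```text
time_s: 10.48
tool_pos: [0.4419, 0.0905, 0.1121]
tool_rot: [179.8, 0.0, 112.6]
force: [4.6, 2.0, 0.1]
grip_width: 0.0194
```

Request:
move_arm([
  [[0,0,0],-0.05],
  [[0,0,0],-0.15],
  [[0,0,0],-0.27],
  [[0,0,0],-0.39],
  [[0,0,0],-0.51],
  [[0,0,0],-0.63],
  [[0,0,0],-0.75],
  [[0,0,0],-0.87],
  [[0,0,0],-0.99],
  [[0,0,0],-1.11],
  [[0,0,0],-1.23],
  [[0,0,0],-1.35],
  [[0,0,0],-1.47],
  [[0,0,0],-1.59],
  [[0,0,0],-1.71],
  [[0,0,0],-1.83],
  [[0,0,0],-1.95],
  [[0,0,0],-2.05],
  [[0,0,0],-2.12],
  [[0,0,0],-2.12],
])

```text
time_s: 12.98
tool_pos: [0.4407, 0.0905, 0.1122]
tool_rot: [180.0, 0.0, -126.0]
force: [-0.2, 1.4, 5.9]
grip_width: 0.0191
```

Request:
move_arm([
  [[0,0,0],0],
  [[0,0,0],0],
  [[0,0,0],0],
  [[0,0,-0.02],0],
  [[0,0,-0.05],0],
  [[0,0,-0.08],0],
  [[0,0,-0.11],0],
  [[0,0,-0.11],0],
], hand=0)

```text
time_s: 13.98
tool_pos: [0.4419, 0.0902, 0.2234]
tool_rot: [-179.9, 0.2, -126.0]
force: [-0.0, -0.9, -0.8]
grip_width: 0.0434
```

```bash
python3 look.py pics/d.png 2>&1 | tail -5; python3 wl.py pics/d.png 110
```

```text
n 120 centre [0.0015 0.0003] sd [0.0043 0.0163] bar angle -58.6
t 14.03 pose [0.441  0.09   0.2218] [-180.    0. -126.] w 0.0437 F [-0.2 -0.2 -0.5]
shift [0.     0.0003 0.1108] turn 0.662
4561 [ 86. 163.] [18.  49.1] ang -12.7 from centre -101.8
```

View pics/d.png

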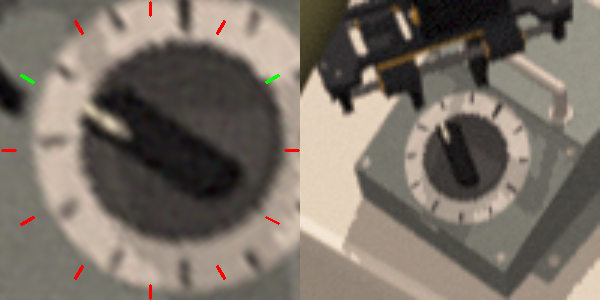

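Request:
move_arm([
  [[0,0,0.03],0],
  [[0,0,0.07],0],
  [[0,0,0.1],0],
  [[0,0,0.11],0],
  [[0,0,0.11],0],
])

```text
time_s: 14.65
tool_pos: [0.4402, 0.0897, 0.1109]
tool_rot: [179.9, -0.1, -126.0]
force: [0.3, -0.9, -0.5]
grip_width: 0.0435
```

Request:
move_arm([
  [[0,0,0],0],
  [[0,0,0],0],
  [[0,0,0],0],
  [[0,0,0],0],
  [[0,0,0],0.06],
  [[0,0,0],0.16],
  [[0,0,0],0.28],
  [[0,0,0],0.4],
  [[0,0,0],0.52],
  [[0,0,0],0.64],
  [[0,0,0],0.76],
  [[0,0,0],0.88],
  [[0,0,0],0.98],
  [[0,0,0],1.04],
  [[0,0,0],1.05],
  [[0,0,0],1.05],
], hand=1, squeeze=15)

```text
time_s: 16.65
tool_pos: [0.4402, 0.0916, 0.1119]
tool_rot: [179.9, -0.1, 174.0]
force: [-4.2, 4.9, 4.4]
grip_width: 0.0151
```

Request:
move_arm([
  [[0,0,0],0],
  [[0,0,0],0],
  [[0,0,0],0],
  [[0,0,-0.02],0],
  [[0,0,-0.05],0],
  [[0,0,-0.08],0],
  [[0,0,-0.11],0],
  [[0,0,-0.12],0],
], hand=0)

```text
time_s: 17.65
tool_pos: [0.4418, 0.09, 0.2332]
tool_rot: [179.9, 0.2, 173.9]
force: [0.0, -0.6, -0.1]
grip_width: 0.0433
```

```bash
python3 look.py pics/e.png 2>&1 | tail -5; python3 wl.py pics/e.png 110; python3 -c "
from h import *
go([.5213,.0820,.222],84.5)"
```

```text
n 124 centre [0.0011 0.0005] sd [0.0044 0.0161] bar angle -0.0
t 17.7 pose [0.4419 0.0901 0.2334] [179.9   0.2 173.9] w 0.0436 F [-0.1  0.   0.6]
shift [ 0.0014 -0.0002  0.1224] turn -0.388
4165 [ 85. 167.] [17.2 49.8] ang -14.7 from centre -104.5
512 [147.  94.] [ 2.9 14.5] ang -1.4 from centre -2.7
t 17.7 pose [0.4419 0.0901 0.2334] [179.9   0.2 173.9] w 0.0436 F [-0.1  0.   0.6]
shift [-0.0798  0.0004  0.0116] turn 1.56
```

Request:
move_arm([
  [[-0.005,0,0],0.08],
  [[-0.015,0,0],0.22],
  [[-0.025,0,0],0.38],
  [[-0.035,0,0],0.54],
  [[-0.045,0,0],0.7],
  [[-0.055,0,0],0.86],
  [[-0.065,0,0],1.02],
  [[-0.072,0,0],1.18],
  [[-0.078,0,0],1.34],
  [[-0.08,0,0],1.48],
  [[-0.08,0,0.01],1.56],
  [[-0.08,0,0.03],1.56],
  [[-0.08,0,0.06],1.56],
  [[-0.08,0,0.08],1.56],
  [[-0.08,0,0.087],1.56],
  [[-0.08,0,0.087],1.56],
])

```text
time_s: 19.7
tool_pos: [0.5199, 0.0813, 0.1439]
tool_rot: [-179.9, 0.0, 84.5]
force: [0.5, -0.3, 0.6]
grip_width: 0.0437
```

Request:
move_arm([
  [[0,0,0],0],
  [[0,0,0],0],
  [[0,0,0],0],
  [[0,0,0],0],
  [[0,0,0],0],
  [[0,0,0],0],
], hand=1, squeeze=25)

```text
time_s: 20.45
tool_pos: [0.5214, 0.0815, 0.1449]
tool_rot: [179.9, -0.0, 84.5]
force: [5.2, -0.7, -1.4]
grip_width: 0.0108
```

```bash
python3 - <<'E'
from h import *
go([.5213,.0820,.146],84.5)
a0=np.arctan2(.047,-.108)
for t in range(0,81,4): 
    a=a0-np.radians(t); print(t,(.1178*np.cos(a)+.108).round(4),(.1178*np.sin(a)-.047).round(4))
E
```

```text
t 20.45 pose [0.5214 0.0815 0.1449] [179.9  -0.   84.5] w 0.0108 F [ 5.2 -0.7 -1.4]
shift [ 0.0005 -0.0002 -0.0011] turn -0.0
0 -0.0 0.0
4 0.0035 0.0074
8 0.0076 0.0146
12 0.0121 0.0214
16 0.0171 0.028
20 0.0226 0.0341
24 0.0284 0.0399
28 0.0347 0.0452
32 0.0413 0.0501
36 0.0482 0.0545
40 0.0555 0.0584
44 0.063 0.0618
48 0.0707 0.0647
52 0.0785 0.0671
56 0.0866 0.0688
60 0.0947 0.07
64 0.1029 0.0707
68 0.1111 0.0708
72 0.1193 0.0703
76 0.1275 0.0692
80 0.1355 0.0675
```

Request:
move_arm([
  [[0,0.0017,-0.0037],0],
  [[0,0.0035,-0.0074],0],
  [[0,0.0055,-0.011],0],
  [[0,0.0076,-0.0146],0],
  [[0,0.0076,-0.0146],0],
])

```text
time_s: 21.08
tool_pos: [0.5275, 0.0808, 0.1577]
tool_rot: [-179.9, 0.0, 84.5]
force: [5.5, 0.7, -8.2]
grip_width: 0.011
```

Request:
move_arm([
  [[0,0.0045,-0.0068],0],
  [[0,0.0095,-0.0134],0],
  [[0,0.015,-0.0195],0],
  [[0,0.0208,-0.0253],0],
  [[0,0.0271,-0.0306],0],
  [[0,0.0337,-0.0355],0],
  [[0,0.0406,-0.0399],0],
  [[0,0.0479,-0.0438],0],
  [[0,0.0554,-0.0472],0],
  [[0,0.0631,-0.0501],0],
  [[0,0.0709,-0.0525],0],
  [[0,0.079,-0.0542],0],
  [[0,0.0871,-0.0554],0],
  [[0,0.0953,-0.0561],0],
  [[0,0.1035,-0.0562],0],
  [[0,0.1117,-0.0557],0],
  [[0,0.12,-0.0546],0],
  [[0,0.122,-0.0545],0],
  [[0,0.122,-0.0545],0],
])

```text
time_s: 23.45
tool_pos: [0.6505, 0.0686, 0.2164]
tool_rot: [179.8, -0.0, 84.5]
force: [-2.8, -0.9, 3.7]
grip_width: 0.0109
```

```bash
cat > lid.py <<'E'
import sys
from h import *
o=env.get_obs(); print(o["time_s"],o["tool_pos"].round(4),o["force"].round(1))
O=np.array([.5295,.082,0]); B=R.from_euler("z",-5.5,degrees=True).as_matrix()
ims=[]
for n in("side","top"):
    I,D=env.read_camera(n); ims.append(I[60:340,90:470]); C=cloud(n,D); P=(C-O)@B-np.array([.1,0,.11])
    # front(under) face of the lid: a plane through near the hinge
    m=(D>0)&(abs(P[...,1])<.08)&(P[...,2]>.02)&(P[...,2]<.112)&(P[...,0]<.03)&(P[...,0]>-.1)&(np.hypot(P[...,0],P[...,2])<.124)
    q=P[m]; a=np.degrees(np.arctan2(q[:,2],-q[:,0])); print(n,len(q),"lid angle pct",np.percentile(a,[10,30,50,70,90]).round(1) if len(q) else "")
cv2.imwrite(sys.argv[1],np.hstack(ims)[...,::-1])
E
python3 lid.py pics/f.png; python3 -c "
from h import *
P=env.get_obs()['tool_pos']; B=R.from_euler('z',-5.5,degrees=True).as_matrix()
h=(P+[0,0,.011]-[.5295,.082,0])@B-[.1,0,.11]; print(h,np.hypot(h[0],h[2]),156.5-np.degrees(np.arctan2(h[2],h[0])))"
```

```text
23.45 [0.6505 0.0686 0.2164] [-2.8 -0.9  3.7]
side 614 lid angle pct [66.3 76.3 76.9 77.4 78.9]
top 58 lid angle pct [78.4 78.8 79.7 81.8 85.1]
[ 0.02169348 -0.00178433  0.11737985] 0.11936764856356716 76.97093081439387
```

View pics/f.png

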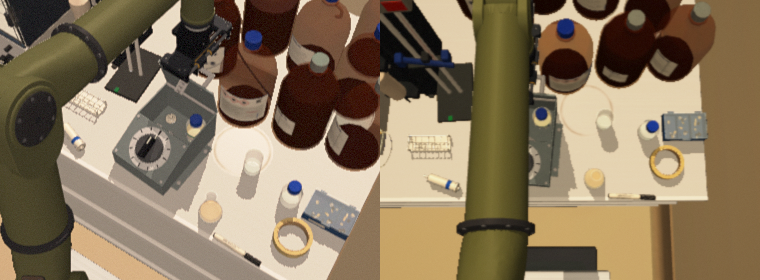

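Request:
move_arm([
  [[0,0,0],0],
  [[0,0,0],0],
  [[0,0,0],0],
  [[0,0,-0.01],0],
  [[0,0,-0.03],0],
  [[0,0,-0.06],0],
  [[0,0,-0.09],0],
  [[0,0,-0.11],0],
  [[0,0,-0.11],0],
  [[0,0,-0.11],0],
], hand=0.4)

```text
time_s: 24.8
tool_pos: [0.6492, 0.0691, 0.3234]
tool_rot: [-180.0, -0.0, 84.5]
force: [0.3, 0.3, -0.4]
grip_width: 0.026
```

```bash
python3 lid.py pics/g.png
```

```text
24.8 [0.6492 0.0691 0.3234] [ 0.3  0.3 -0.4]
side 709 lid angle pct [67.2 76.3 76.9 77.3 78.5]
top 66 lid angle pct [78.4 78.9 79.4 80.7 83.6]
```

View pics/g.png

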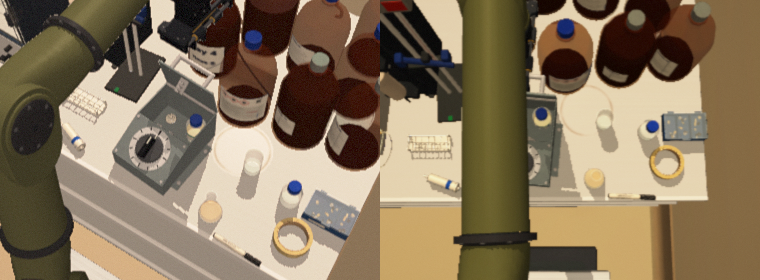

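The lid stands open at about 77°, with the gripper 11 cm above the handle. The surrounding items look unmoved, so I'm handing the job in.

```bash
python3 -c "
from cell import env
print(env.sign_off())"
```

```text
the job is handed in; nothing more can be done
None
```

The lockbox is unlocked and its lid stands open at about 77°, with the gripper clear. I handed the job in at about 25 s of the 51 s allowed. `sign_off` reports no verdict.

- **Dial:** I turned it in the order asked, looking again after each turn.

| Target | Where the dial was | How I know |
|---|---|---|
| Two o'clock (60°) | about 60° | I measured 55–57°, then turned on a further 4°. I did not measure again after that. |
| Ten o'clock (−60°) | −58.6° | Depth camera. |
| Twelve (0°) | 0 to −1.4° | The depth reading and the white pointer line differed by 1.4°. |

- **Lid:** It lifted well past its locked play with about 8 N, so the lock had released. After I let go, the side camera measured the same 77° as before. The top camera, mostly blocked by the arm, gave about 79°.
- **Surroundings:** In the last pictures the glassware and other items looked where they had been. I did not measure their positions again. The highest force I read on the tool was about 10 N.

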